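# Set the stage lantern's lens just short of the tight spot

### The arm

A 7-joint arm with a two-finger parallel gripper is mounted at the origin on the work surface. World frame = base frame: x ahead of the robot, y to its left, z up, the work surface at z = 0. Lengths are in m, angles in rad, forces in N, time in s.
With the tool pointing down it reaches from about 0.4 to 0.85 m from the base axis. Payload 10.4 kg.
Tool frame: the origin (TCP) lies on the front face of the gripper's body, between the roots of the fingers; the fingertips stand 73 mm ahead of it and the grasp point (between the pads) lies 54 mm ahead of it; z points along the fingers, y is the line along which they close (so a half turn about z gives the same grasp; the last joint's range is limited). The gripper opens to 85 mm and grips with 20 to 120 N. Pads are 22 mm wide; open, the fingers measure 114 mm over their backs; the gripper's body (76 mm by 85 mm) begins 54 mm behind the grasp point. The pads swing forward as they close: fully open they stand 13 mm farther back than shut.
Start: joints at [1.222, 0.332, -0.065, 1.46, 0.022, 1.35, -0.088], TCP at [0.2, -0.592, 0.304] pointing down, gripper open.
Joint ranges: [-2.6, 2.6], [-0.5, 2.12], [-1.47, 1.34], [0.16, 2.42], [-1.27, 4.41], [0.06, 2.06], [-2.6, 2.6]. Speed limits (rad/s): [2.22, 2.22, 2.79, 2.79, 3.14, 3.14, 3.14].

### API

Orientations are given as a unit quaternion [x, y, z, w].
In Python, from workcell import manip gives the robot as it stands.
- The arm moves only by the shell command python3 -m jog 'ROWS' [FORCE]. ROWS is JSON, a list of rows, each an object with "grip": the gripper command: -1 is fully open, 1 is shut, values between are in proportion; "slide": the shift along the tool's x, y, z in cm, a list of three; "yaw": the turn about the tool's z in rad. A call has 1 to 8 rows; each row shifts and turns the commanded pose from where the row before left it, along the tool's axes as they then stand; what a row does not reach is not made up. A row lasts 1/10 s, in which the tool goes at most 50 mm and 8.59 degrees, less where a joint would pass 70% of its speed; a pose out of reach is approached as far as the arm can. A call with a gripper value outside its range is refused whole. The fingers move at their own pace and stop on an object; FORCE is the grip in N (left out, the last holds). Time passes only in rows, so rows that do not move let the fingers close. It gives the time, the measured TCP pose, the force, the opening and the grip force at its end, in the units of the state.
- manip.get_obs(): the state, without advancing time (a new reading comes with each control period).
- manip.camera(name): name is "scene" or "side" or "wrist"; returns the picture (384x512x3 uint8, blue, green, red); there is no depth.
- manip.calibration(name): a dict with "vfov" (degrees; the focal length in pixels is half the picture's height over the tangent of half this angle, whatever the lens; pixels are square), "cx", "cy" (the principal point, pixels), "camera_from_world" (4x4, takes a point from world to camera coordinates). Camera axes: x right, y down, z forward; pixel columns grow to the right and rows downward; lengths in m; the calibration is good to about 2 mm. A picture is of the moment at which its call begins: read the wrist's pose just before it. calibration takes no time and is no camera call; for the wrist camera it gives the pose at the moment of the call.
- manip.hand_in(): hands the job in; it is judged then, once.
Trained networks look in the newest picture that a camera, given by its name, has taken for a name from the list of things; names that differ only in an ending like _2 or _b are one class to them, and where a whole thing is asked for, a point or a joint stands for the part that bears it (a point fixed in the world has none). Each returns a list of dicts, best first, with "conf" (0 to 1); they miss things now and then, are a little off and sometimes report something else, mostly with a low value. They report only what shows in the picture. A call takes as long as a camera call.
- manip.masks_of(thing, camera): "region" (384x512 bool, what is visible of it) and "centre" ([column, row] in pixels, amid what is visible of it).
The state is a dict: "clock": time; "joint_pos": joint angles; "joint_velocities": joint speeds; "tau": joint torques, N m; "position": TCP position; "ee_rot": TCP orientation; "ft_force": force on the tool from outside, world axes, zero at the start; "torque": the same for the moment, N m; "grip_width": opening from 0.0 (shut) to 1.0 (fully open); "grasp_force": force on a finger pad.
Only numpy, scipy, OpenCV 4.12 (cv2) and the standard library are available. Lean on these libraries where they do the work, as an engineer would, in place of code of your own. Each camera call takes 0.05 s, during which the arm holds its last target. There are 200 camera calls.

### The job

Swing the red stop bar clear of the lantern's track, then slide the lens carriage gently towards the lamp house, pushing the brass block ahead of it, until the block binds at the tight spot in the track. Back the carriage off so that a gap of about 2 cm is left between its nose and the block, then turn the orange locking ring clockwise a quarter turn to its stop. Do not touch the brass block yourself, and leave the coffee things alone.

Things in the scene. Friction and masses are not known exactly. Their poses are not given: they have to be found in the camera images.
- bench: fixed black base of a table-top stage lantern, 150 mm (x) by 660 mm (y) by 20 mm high; origin on the table on the track's centre line; its y axis is the track's direction, pointing to the grey lamp house (140 x 95 x 140 mm, top 160 mm above the table, centre at y = +312 mm). A channel runs along x = 0, its wall tops 36 mm above the table, outer faces at x = +-24.5 mm
- carriage: blue lens carriage, 134 mm (x) by 180 mm (y), sliding along the track only, friction 6 N, stays put. Origin at its middle, at table height, axes as the bench's; starts at bench y = -180 to -150 mm. Deck top 52 mm above the table; a lens, top at 112 mm, stands at y = 70 to 86 mm. Pushing it with the block takes 7 to 9 N of hand force; a steady rise to 13 to 18 N is the tight spot; 30 N is too much
- nose (a point): middle of the front (+y) face of the carriage's steel nose, 90 mm ahead of the carriage's origin, 33 mm above the table, reaching into the channel: it pushes the brass block. The tight spot cannot be seen: the block's front face meets it somewhere between bench y = +120 and +190 mm, and from there the resistance rises like a spring, 2.5 N per mm
- trough (a point): finger trough on the carriage deck: the point lies on the deck (52 mm above the table) midway between two yellow cross walls, each 80 mm (x) by 8 mm thick and rising 32 mm above the deck, 46 mm apart clear along the track (inner faces at y = +-23 mm from this point). Shut fingers put between them push the carriage either way
- stop_bar (a joint): angle of the red stop bar (rad): 0 = square across the track, blocking the block; 1.57 = swung clear, lying along the track's far side and pointing to the lamp house. Turns on a vertical hinge, stays where left, takes about 0.45 N m
- bar_hinge (a point): hinge axis of the red stop bar, at half the bar's height (61 mm above the table), beyond the track's far (+x) side: bench x = +88 mm, y = +55 mm
- bar_tip (a point): free end of the red stop bar, 145 mm from the hinge, on its centre line, 61 mm above the table. The bar is 16 mm wide and 22 mm high (50 to 72 mm above the table); at 0 its tip lies on the robot's side of the channel and it is pushed there towards +y of the bench
- marker: brass block loose in the channel, 34 mm (x) by 60 mm (y) by 26 mm high, with an upright fin (top 76 mm above the table). Origin at the centre of its underside, y along the track. The gap to the carriage's nose is the y distance of the two origins less 120 mm. It springs back a few mm when the carriage leaves it at the tight spot
- ring_grip (a point): centre of the wing bar of the orange locking ring on the carriage's rear half, 82 mm above the table. The bar is 80 mm long, 16 mm wide and 28 mm high (68 to 96 mm above the table), over a flange of radius 34 mm; the point turns with it, the bar along its y axis
- ring (a joint): angle of the locking ring (rad), growing clockwise seen from above: 0 = bar along the track, free; 1.5 = bar across the track, at its stop, locked. Takes about 0.06 N m
- pot: steel coffee pot, 76 mm wide, 85 mm high, with a sloping wooden handle, beside the lantern on its far side; leave alone
- glass: greenish water glass, 66 mm wide, 85 mm high, on the lantern's far side; leave alone
- cover: copper domed cup cover, 68 mm wide, 70 mm high, on the lantern's far side; leave alone

How it is judged:
By the outcome, as a careful person would: the job done as asked, in the order asked, and still so for the second after the job is handed in, with the robot touching nothing.
It also fails if it takes over 64 s, if anything falls off the work surface, if the arm or the gripper's body presses on something with over 40 N, if the wrist force passes 120 N, or if a joint passes its speed limit or range.

## Working session

There is one attempt and no reset: what is moved stays moved. The work goes in short steps, Python scripts to look and compute and a shell command to move; the robot and the scene stay as the last step left them, time stands still between calls to the robot, and variables do not carry over. Pictures are saved under pics/ and viewed, at most 10 in all, crops included, and the job is handed in when it is done.

```bash
ls; mkdir -p pics; python3 - <<'E'
from workcell import manip
import cv2,numpy as np
o=manip.get_obs();print({k:np.round(v,3) for k,v in o.items()})
ims=[manip.camera(c) for c in("scene","side")]
cv2.imwrite("pics/a.png",ims[0]);cv2.imwrite("pics/b.png",ims[1])
for c in("scene","side"):
    k=manip.calibration(c);print(c,k)
    for t in("bench","carriage","stop_bar","marker","ring","pot","glass","cover"):
        print(t,[(round(d["conf"],2),np.round(d["centre"]),d["region"].sum()) for d in manip.masks_of(t,c)[:2]])
E
```

```text
pics
{'clock': np.float64(0.0), 'joint_pos': array([ 1.222,  0.333, -0.065,  1.461,  0.022,  1.35 , -0.088]), 'joint_velocities': array([ 0.001,  0.001,  0.001,  0.   , -0.   , -0.001, -0.001]), 'tau': array([ 0.0000e+00, -6.2545e+01,  4.9000e-02, -3.9160e+01,  1.6000e-02,
        1.0000e-02,  0.0000e+00]), 'position': array([ 0.2  , -0.592,  0.303]), 'ee_rot': array([ 0.987,  0.162, -0.   , -0.001]), 'ft_force': array([-0.49 , -1.037, -0.259]), 'torque': array([ 0.034, -0.026, -0.039]), 'grasp_force': np.float64(0.0), 'grip_width': np.float64(1.001)}
scene {'vfov': 43.14466630154611, 'cx': 259.9495464575248, 'cy': 197.48914097126743, 'camera_from_world': array([[-0.82299077,  0.5677324 ,  0.01913407,  0.47262556],
       [ 0.40396111,  0.60860334, -0.68294758, -0.23907846],
       [-0.39937652, -0.55433014, -0.73021674,  1.45995037],
       [ 0.        ,  0.        ,  0.        ,  1.        ]])}
bench [(0.81, array([326., 216.]), np.int64(15002))]
carriage [(0.93, array([262., 134.]), np.int64(2466))]
stop_bar [(0.7, array([294., 187.]), np.int64(702))]
marker [(0.61, array([290., 1
[... 424 characters left out ...]
57351242],
       [-0.38335547,  0.63786337, -0.66795876,  0.26337283],
       [ 0.33792297, -0.57619917, -0.74417913,  0.82718149],
       [ 0.        ,  0.        ,  0.        ,  1.        ]])}
bench [(0.57, array([290., 271.]), np.int64(21655))]
carriage [(0.57, array([367., 171.]), np.int64(3527)), (0.29, array([379., 151.]), np.int64(570))]
stop_bar [(0.56, array([307., 219.]), np.int64(846))]
marker [(0.92, array([334., 210.]), np.int64(448))]
ring [(0.85, array([378., 152.]), np.int64(570))]
pot [(0.85, array([308., 132.]), np.int64(1236))]
glass [(0.73, array([279., 161.]), np.int64(984)), (0.54, array([309., 134.]), np.int64(1206))]
cover [(0.74, array([174., 276.]), np.int64(919))]
```

```bash
python3 - <<'E'
import cv2
for n in"ab":cv2.imwrite(f"pics/{n}2.png",cv2.resize(cv2.imread(f"pics/{n}.png"),(800,600),interpolation=cv2.INTER_CUBIC))
E
```

```text
(no output)
```

View pics/a2.png

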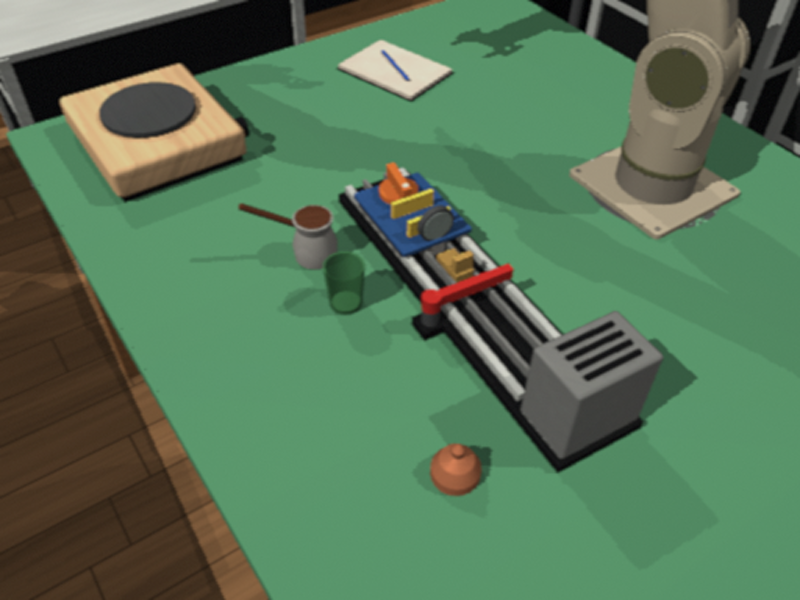

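View pics/b2.png

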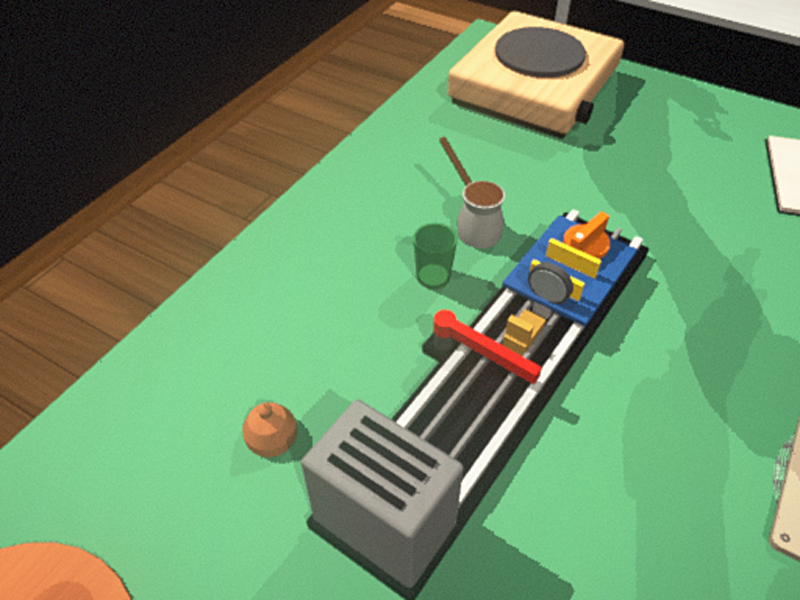

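The scene picture shows the lamp house top at about (600,355), hinge (432,297), bar tip (511,270), and the carriage at the far end. The side picture shows the hinge at (445,320) and bar tip at (538,375), all in 800-px coordinates. I'll fit the bench pose from these clicks.

```bash
cat >h.py <<'E'
from workcell import manip
import cv2,numpy as np
from scipy.optimize import least_squares
def proj(c,P,k=None):
    k=k or manip.calibration(c);P=np.atleast_2d(P);T=k["camera_from_world"]
    q=P@T[:3,:3].T+T[:3,3];f=192/np.tan(np.radians(k["vfov"])/2)
    return q[:,:2]/q[:,2:]*f+[k["cx"],k["cy"]]
def b2w(p,P):
    P=np.atleast_2d(P);c,s=np.cos(p[2]),np.sin(p[2])
    return np.c_[p[0]+c*P[:,0]-s*P[:,1],p[1]+s*P[:,0]+c*P[:,1],P[:,2]]
def cen(t,c):
    m=manip.masks_of(t,c);return m[0]["centre"],m[0]["conf"],m[0]["region"]
E
python3 - <<'E'
from h import *
L={"pp":(.07,.3595,.16),"pm":(.07,.2645,.16),"mm":(-.07,.2645,.16),"mp":(-.07,.3595,.16),"h":(.088,.055,.072),"t":(-.057,.055,.072)}
C={"scene":{"pm":(530,350),"mm":(614,313),"mp":(662,354),"pp":(572,405),"h":(432,297),"t":(511,269)},
"side":{"pp":(303,464),"pm":(360,402),"mm":(463,462),"mp":(412,515),"h":(445,318),"t":(539,374)}}
def r(p):
    return np.concatenate([(proj(c,b2w(p,[L[k] for k in C[c]]))-np.array(list(C[c].values()))/1.5625).ravel() for c in C])
s=least_squares(r,[.6,0,0],loss="soft_l1");print(s.x);print(np.round(r(s.x).reshape(-1,2),1))
p=s.x;np.save("bench.npy",p)
# carriage & block along track
G={"carr lens":(.0,.078,.112)}
for y in(-.18,-.165,-.15):
  for c in C: print(y,c,"trough",np.round(proj(c,b2w(p,[(0,y,.052),(0,y-.09+.0,.052),(0,y+.09,.052)]))*1.5625))
print("hinge/tip/lamp",b2w(p,[(.088,.055,.061),(-.057,.055,.061),(0,.312,.16),(0,-.165,.05)]))
for t in("pot","glass","cover"):
  c=cen(t,"scene"); d=cen(t,"side")
  def g(q): return np.r_[proj("scene",q)[0]-c[0],proj("side",q)[0]-d[0]]
  q=least_squares(g,[.7,0,.04]).x;print(t,q,np.abs(g(q)).max())
E
```

```text
[ 0.48124992  0.01312709 -0.08325316]
[[ 0.3 -2.3]
 [ 0.8 -3.4]
 [ 1.9  1.1]
 [ 3.5 -3.6]
 [-1.1 -0.9]
 [-1.2 -3.4]
 [-4.7 -3. ]
 [-3.4 -4.8]
 [ 1.   0.8]
 [-1.5 15.5]
 [-0.5 -0. ]
 [ 0.5 -2.9]]
-0.18 scene trough [[404. 201.]
 [379. 174.]
 [430. 231.]]
-0.18 side trough [[579. 255.]
 [604. 223.]
 [551. 291.]]
-0.165 scene trough [[408. 206.]
 [383. 178.]
 [435. 237.]]
-0.165 side trough [[574. 261.]
 [600. 228.]
 [546. 298.]]
-0.15 scene trough [[412. 211.]
 [387. 183.]
 [439. 242.]]
-0.15 side trough [[570. 267.]
 [596. 233.]
 [541. 304.]]
hinge/tip/lamp [[ 0.57351877  0.06061878  0.061     ]
 [ 0.42902098  0.07267655  0.061     ]
 [ 0.50719491  0.32404646  0.16      ]
 [ 0.46752901 -0.15130143  0.05      ]]
pot [ 0.64392921 -0.19568393  0.04843298] 0.7801824355859424
glass [ 0.65473663 -0.06003827  0.04901769] 1.1234632826877657
cover [0.69456979 0.29133466 0.00790576] 0.272530218642828
```

```bash
python3 - <<'E'
from h import *
C={"scene":{"pm":(530,350),"mm":(614,313),"mp":(662,354),"h":(432,297),"t":(511,269)},
"side":{"pp":(303,464),"pm":(360,402),"mm":(463,462),"h":(445,318),"t":(539,374)}}
def r(q):
    y=q[3]
    L={"pp":(.07,y+.0475,.16),"pm":(.07,y-.0475,.16),"mm":(-.07,y-.0475,.16),"mp":(-.07,y+.0475,.16),"h":(.088,.055,.072),"t":(-.057,.055,.072)}
    return np.concatenate([(proj(c,b2w(q,[L[k] for k in C[c]]))-np.array(list(C[c].values()))/1.5625).ravel() for c in C])
s=least_squares(r,[.48,0,0,.312],loss="soft_l1");print(s.x);print(np.round(r(s.x).reshape(-1,2),1))
p=s.x[:3];np.save("bench.npy",p)
def box(x0,x1,y0,y1,z):return [(x0,y0,z),(x1,y0,z),(x1,y1,z),(x0,y1,z)]
out=[]
for n,c,o in(("a","scene",(210,95)),("b","side",(180,125))):
    im=cv2.imread(f"pics/{n}.png")
    S=4;x,y=o
    if n=="a": w,h=220,215
    else: w,h=240,259
    S=600/max(h,1)*1.0
    S=2.6
    im=cv2.resize(im[y:y+h,x:x+w],None,fx=S,fy=S,interpolation=cv2.INTER_CUBIC)
    for b,col in((box(-.075,.075,-.33,.33,.02),(255,255,255)),(box(-.07,.07,.2645,.3595,.16),(0,255,255)),(box(-.067,.067,-.255,-.075,.052),(255,0,255)),(box(-.057,.088,.047,.063,.072),(255,255,0))):
        q=((proj(c,b2w(p,b))-o+.5)*S).astype(int);cv2.polylines(im,[q],True,col,1)
    out.append(im[:600])
    cv2.imwrite(f"pics/ov{n}.png",im[:600])
H=max(i.shape[0] for i in out)
E
```

```text
[ 0.48061754  0.01726592 -0.08302465  0.30673403]
[[ 0.4 -2.9]
 [ 0.8 -4. ]
 [ 1.8  0.5]
 [ 0.2  0. ]
 [ 0.1 -2.5]
 [-3.7 -3.2]
 [-2.5 -5. ]
 [ 2.   0.6]
 [-1.2  1.4]
 [-0.  -1.3]]
```

View pics/ova.png

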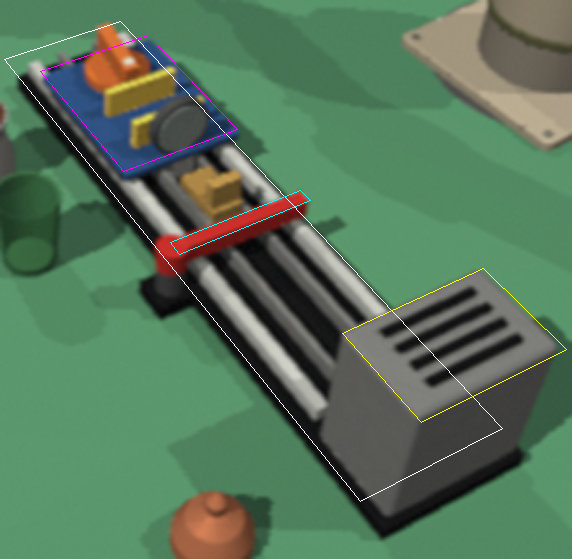

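View pics/ovb.png

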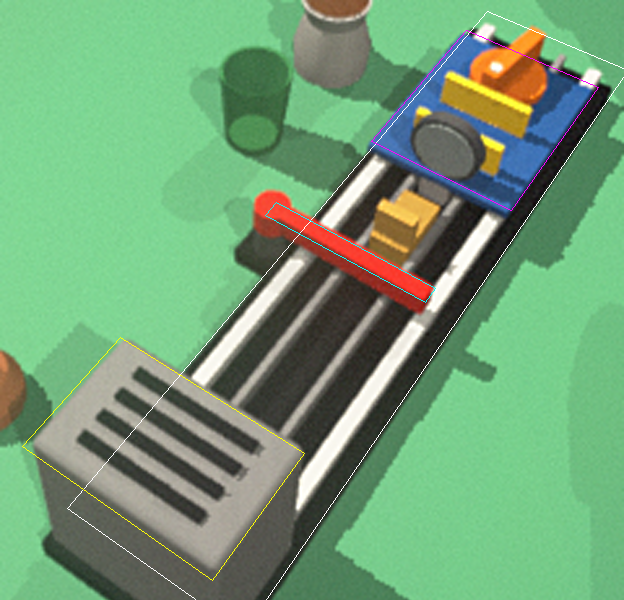

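The overlay fits at the bar, hinge, lamp top and track edges. The plate is simply longer at the lamp end. Next I yaw to the track direction and go above the carriage for a wrist view.

```bash
python3 -m jog '[{"grip":1,"slide":[0,0,0],"yaw":-0.145},{"grip":1,"slide":[0,0,0],"yaw":-0.145},{"grip":1,"slide":[0,0,0],"yaw":-0.145},{"grip":1,"slide":[0,0,0],"yaw":-0.145},{"grip":1,"slide":[0,0,0],"yaw":-0.145},{"grip":1,"slide":[0,0,0],"yaw":-0.145},{"grip":1,"slide":[0,0,0],"yaw":-0.145},{"grip":1,"slide":[0,0,0],"yaw":-0.145}]' 40
python3 -m jog '[{"grip":1,"slide":[3.4,1.4,0],"yaw":0},{"grip":1,"slide":[3.4,1.4,0],"yaw":0},{"grip":1,"slide":[3.4,1.4,0],"yaw":0},{"grip":1,"slide":[3.4,1.4,0],"yaw":0},{"grip":1,"slide":[3.4,1.4,0],"yaw":0},{"grip":1,"slide":[3.4,1.4,0],"yaw":0},{"grip":1,"slide":[3.4,1.4,0],"yaw":0},{"grip":1,"slide":[3.4,1.4,0],"yaw":0}]'
python3 -m jog '[{"grip":1,"slide":[3.4,1.4,0],"yaw":0},{"grip":1,"slide":[3.4,1.4,0],"yaw":0},{"grip":1,"slide":[3.4,1.4,0],"yaw":0},{"grip":1,"slide":[3.4,1.4,0],"yaw":0},{"grip":1,"slide":[3.4,1.4,0],"yaw":0},{"grip":1,"slide":[3.4,1.4,0],"yaw":0},{"grip":1,"slide":[3.4,1.4,0],"yaw":0},{"grip":1,"slide":[0,0,0],"yaw":0}]'
python3 - <<'E'
from h import *
o=manip.get_obs();print(o["clock"],o["position"],o["ee_rot"],o["joint_pos"])
im=manip.camera("wrist");cv2.imwrite("pics/w1.png",im);k=manip.calibration("wrist");print(k)
np.savez("w1.npz",T=k["camera_from_world"],v=k["vfov"],cx=k["cx"],cy=k["cy"])
for t in("carriage","stop_bar","marker","ring","bar_tip","trough"):
    print(t,[(round(d["conf"],2),np.round(d["centre"]),d["region"].sum()) for d in manip.masks_of(t,"wrist")[:2]])
E
```

```text
clock: 2.0
position: [0.2001, -0.5921, 0.3039]
ee_rot: [0.734, 0.679, -0.0, 0.0]
ft_force: [-0.0, 0.4, -0.1]
grip_width: -0.001
grasp_force: 0.0
clock: 2.8
position: [0.3352, -0.3292, 0.3041]
ee_rot: [0.737, 0.676, -0.0, 0.0]
ft_force: [0.5, 0.8, 0.6]
grip_width: -0.0
grasp_force: 0.0
clock: 3.6
position: [0.4542, -0.097, 0.3044]
ee_rot: [0.734, 0.679, 0.001, 0.0]
ft_force: [-0.1, -0.2, 0.2]
grip_width: 0.006
grasp_force: 0.0
3.6 [ 0.45422774 -0.0970022   0.3043939 ] [7.34112330e-01 6.79027424e-01 8.97258535e-04 1.98247379e-04] [ 0.83730861  0.01321414 -0.71904529  1.83285488  0.00788844  1.29733674
  0.03826655]
{'vfov': 59.6570109383576, 'cx': 254.76751996328863, 'cy': 195.3497486980908, 'camera_from_world': array([[ 9.96747681e-01, -8.05844159e-02,  4.61488034e-04,
        -4.58850334e-01],
       [-7.77550145e-02, -9.60214819e-01,  2.68219424e-01,
        -9.63159376e-02],
       [-2.11711780e-02, -2.67382972e-01, -9.63357736e-01,
         3.60585622e-01],
       [ 0.00000000e+00,  0.00000000e+00,  0.00000000e+00,
         1.00000000e+00]])}
carriage [(0.95, array([279., 191.]), np.int64(18304))]
stop_bar []
marker [(0.84, array([276.,  68.]), np.int64(2691))]
ring [(0.77, array([288., 245.]), np.int64(976))]
bar_tip [(0.52, array([277., 132.]), np.int64(35075))]
trough []
```

View pics/w1.png

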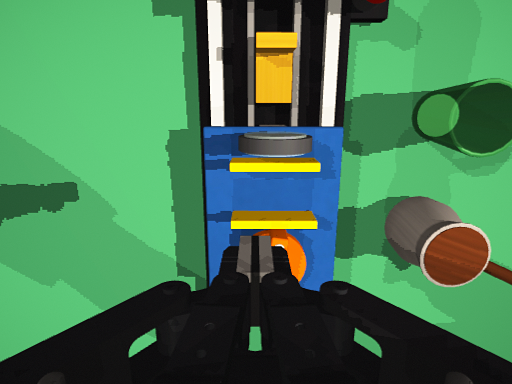

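The wrist view shows the carriage front edge at row 127 (columns 204–343), the yellow wall tops at rows ~165–171 and ~222–229, the block at (276,68), and the bar at the top right.

```bash
cat >>h.py <<'E'
def w2b(p,P):
    P=np.atleast_2d(P);c,s=np.cos(p[2]),np.sin(p[2]);d=P[:,:2]-p[:2]
    return np.c_[c*d[:,0]+s*d[:,1],-s*d[:,0]+c*d[:,1],P[:,2]]
def ray(k,uv,z):
    T=k["camera_from_world"];f=192/np.tan(np.radians(k["vfov"])/2)
    uv=np.atleast_2d(uv);d=np.c_[(uv-[k["cx"],k["cy"]])/f,np.ones(len(uv))]@T[:3,:3]
    o=-T[:3,:3].T@T[:3,3];return o+d*((z-o[2])/d[:,2])[:,None]
E
python3 - <<'E'
from h import *
z=np.load("w1.npz");k=dict(camera_from_world=z["T"],vfov=float(z["v"]),cx=float(z["cx"]),cy=float(z["cy"]));p=np.load("bench.npy")
im=cv2.imread("pics/w1.png").astype(int)
for r in range(155,232):
    if r<174 or r>208: print(r,im[r,250],end=";")
print()
for r in (135,180,200): print([ (c,tuple(im[r,c])) for c in list(range(201,207))+list(range(338,346))])
f=lambda uv,z:np.round(w2b(p,ray(k,uv,z))*1000,1)
print("front edge",f([(204,127),(343,127)],.052))
print("wall tops",f([(230,165),(321,165),(230,171),(321,171),(231,222),(317,222),(231,229),(317,229)],.084))
print("block fin top",f([(257,32),(297,32),(257,47),(297,47)],.076),"body back",f([(257,103),(291,103)],.036))
E
```

```text
155 [180 104  46];156 [176  97  37];157 [126 102  81];158 [  0 114 161];159 [  0 113 156];160 [  0 113 156];161 [  0 112 153];162 [  0 141 194];163 [  0 247 255];164 [  0 254 254];165 [  0 251 253];166 [  0 250 253];167 [  0 250 253];168 [  0 250 253];169 [  0 251 253];170 [  0 253 255];171 [  0 245 255];172 [180  79  18];173 [169  90  35];209 [180  98  35];210 [174  99  62];211 [  0 113 161];212 [  0 113 156];213 [  0 113 155];214 [  0 114 156];215 [  0 112 155];216 [  0 113 156];217 [  0 115 156];218 [  0 115 157];219 [  0 110 155];220 [  0 138 192];221 [  0 244 255];222 [  0 254 254];223 [  0 251 253];224 [  0 250 253];225 [  0 250 253];226 [  0 251 253];227 [  0 254 255];228 [  0 255 255];229 [107  35   1];230 [98 50 18];231 [96 51 21];
[(201, (np.int64(14), np.int64(17), np.int64(15))), (202, (np.int64(11), np.int64(13), np.int64(18))), (203, (np.int64(87), np.int64(48), np.int64(22))), (204, (np.int64(157), np.int64(86), np.int64(34))), (205, (np.int64(188), np.int64(104), np.int64(42))), (206, (np.int64(192), np.int64(106), np.int64(45))), (338, (np.int64(192), np.int64(108), 
[... 1558 characters left out ...]
nt64(182), np.int64(82))), (341, (np.int64(107), np.int64(180), np.int64(81))), (342, (np.int64(107), np.int64(179), np.int64(81))), (343, (np.int64(108), np.int64(180), np.int64(81))), (344, (np.int64(107), np.int64(180), np.int64(81))), (345, (np.int64(108), np.int64(180), np.int64(82)))]
front edge [[-66.5 -74.8  52. ]
 [ 64.5 -74.5  52. ]]
wall tops [[ -40.3 -105.1   84. ]
 [  39.4 -104.9   84. ]
 [ -40.4 -110.5   84. ]
 [  39.7 -110.3   84. ]
 [ -40.3 -158.1   84. ]
 [  38.6 -157.9   84. ]
 [ -40.4 -164.9   84. ]
 [  39.  -164.8   84. ]]
block fin top [[-17.    2.8  76. ]
 [ 15.4   2.9  76. ]
 [-17.   -8.5  76. ]
 [ 15.8  -8.4  76. ]] body back [[-16.5 -52.9  36. ]
 [ 16.5 -52.8  36. ]]
```

```bash
python3 -m jog '[{"grip":1,"slide":[3.6,-0.85,0],"yaw":0.005},{"grip":1,"slide":[3.6,-0.85,0],"yaw":0},{"grip":1,"slide":[3.6,-0.85,0],"yaw":0},{"grip":1,"slide":[3.6,-0.85,0],"yaw":0},{"grip":1,"slide":[0,0,4],"yaw":0},{"grip":1,"slide":[0,0,4],"yaw":0},{"grip":1,"slide":[0,0,4],"yaw":0},{"grip":1,"slide":[0,0,0],"yaw":0}]'
cat >s.py <<'E'
from h import *
p=np.load("bench.npy");o=manip.get_obs();q=o["ee_rot"];f=o["ft_force"];c,s=np.cos(p[2]),np.sin(p[2])
print(round(float(o["clock"]),2),"bench",np.round(w2b(p,o["position"])[0]*1000,1),"yawerr",round(2*np.arctan2(q[1],q[0])-(np.pi/2+p[2]),4),"F bench",np.round([c*f[0]+s*f[1],-s*f[0]+c*f[1],f[2]],1),"tz",round(o["torque"][2],2))
E
python3 s.py
```

```text
clock: 4.75
position: [0.4289, 0.0438, 0.1802]
ee_rot: [0.738, 0.674, -0.002, -0.003]
ft_force: [-0.7, -0.1, 1.1]
grip_width: 0.001
grasp_force: 0.0
4.75 bench [-53.8  22.1 180.2] yawerr -0.0076 F bench [-0.6 -0.2  1.1] tz 0.01
```

```bash
python3 -m jog '[{"grip":1,"slide":[0.2,0.2,2.5],"yaw":-0.005},{"grip":1,"slide":[0.2,0.2,2.6],"yaw":0},{"grip":1,"slide":[0,0,0],"yaw":0},{"grip":1,"slide":[0,0,0],"yaw":0}]'; python3 s.py
python3 -m jog '[{"grip":1,"slide":[0.8,0.4,0],"yaw":0},{"grip":1,"slide":[1.6,0,0],"yaw":0},{"grip":1,"slide":[1.6,0,0],"yaw":0},{"grip":1,"slide":[1.6,0.3,0],"yaw":0},{"grip":1,"slide":[1.6,0.3,0],"yaw":0}]'; python3 s.py
```

```text
clock: 5.15
position: [0.4365, 0.0482, 0.1345]
ee_rot: [0.737, 0.676, 0.0, 0.0]
ft_force: [1.1, 0.1, 0.2]
grip_width: -0.001
grasp_force: 0.0
5.15 bench [-46.5  27.1 134.5] yawerr -0.0023 F bench [1.1 0.2 0.2] tz 0.03
clock: 5.65
position: [0.4533, 0.119, 0.1347]
ee_rot: [0.737, 0.676, 0.0, 0.002]
ft_force: [-0.4, -4.3, 0.9]
grip_width: 0.003
grasp_force: 1.9
5.65 bench [-35.7  99.2 134.7] yawerr -0.0035 F bench [-0.1 -4.4  0.9] tz -0.05
```

```bash
python3 -m jog '[{"grip":1,"slide":[1.5,0.7,0.4],"yaw":0},{"grip":1,"slide":[1.5,0.8,0],"yaw":0},{"grip":1,"slide":[1.3,1.1,0],"yaw":0},{"grip":1,"slide":[1.3,1.2,0],"yaw":0},{"grip":1,"slide":[1.0,1.4,0],"yaw":0},{"grip":1,"slide":[1.0,1.5,0],"yaw":0},{"grip":1,"slide":[0.5,1.5,0],"yaw":0}]'; python3 s.py
python3 -m jog '[{"grip":1,"slide":[0.5,1.4,0],"yaw":0},{"grip":1,"slide":[0,0.6,0],"yaw":0},{"grip":1,"slide":[0,0,0],"yaw":0}]'; python3 s.py
```

```text
clock: 6.35
position: [0.5412, 0.1933, 0.1303]
ee_rot: [0.737, 0.676, -0.0, 0.0]
ft_force: [-2.9, -3.1, -0.2]
grip_width: 0.002
grasp_force: 1.8
6.35 bench [ 45.8 180.5 130.3] yawerr -0.0023 F bench [-2.6 -3.3 -0.2] tz 0.06
clock: 6.65
position: [0.5615, 0.1967, 0.1299]
ee_rot: [0.737, 0.676, 0.001, 0.0]
ft_force: [0.3, 0.3, -0.2]
grip_width: -0.002
grasp_force: 0.0
6.65 bench [ 65.7 185.6 129.9] yawerr -0.0022 F bench [ 0.3  0.3 -0.2] tz 0.06
```

```bash
python3 -m jog '[{"grip":1,"slide":[0,-0.6,-3],"yaw":0},{"grip":1,"slide":[0,0,-5],"yaw":0},{"grip":1,"slide":[-4,-0.8,0],"yaw":0},{"grip":1,"slide":[-4,-0.8,0],"yaw":0},{"grip":1,"slide":[-4,-0.8,0],"yaw":0},{"grip":1,"slide":[-4,-0.8,0],"yaw":0},{"grip":1,"slide":[-4,-0.8,0],"yaw":0},{"grip":1,"slide":[-4,-0.8,0],"yaw":0}]'
python3 -m jog '[{"grip":1,"slide":[-4,-0.6,0],"yaw":0},{"grip":1,"slide":[-4,-0.6,0],"yaw":0},{"grip":1,"slide":[0,0,0],"yaw":0},{"grip":1,"slide":[0,0,0],"yaw":0}]';python3 s.py
python3 - <<'E'
from h import *
p=np.load("bench.npy")
for c in("scene","side"):
    im=manip.camera(c);cv2.imwrite(f"pics/{c}3.png",im);k=manip.calibration(c)
    m=(im[...,2]>150)&(im[...,1]<60)&(im[...,0]<60);m=m.astype(np.uint8)
    n,l,st,ct=cv2.connectedComponentsWithStats(m);i=1+st[1:,4].argmax();print(st[i])
    ys,xs=np.where(l==i);P=w2b(p,ray(k,np.c_[xs,ys],.065))
    d=P[:,:2]-P[:,:2].mean(0);v=np.linalg.svd(d,full_matrices=0)[2][0];print(c,v,np.round(P.min(0)*1000),np.round(P.max(0)*1000))
E
```

```text
clock: 7.45
position: [0.4859, -0.0399, 0.2097]
ee_rot: [0.737, 0.676, 0.0, 0.001]
ft_force: [0.7, -0.5, -0.6]
grip_width: -0.001
grasp_force: 0.0
clock: 7.85
position: [0.4677, -0.1177, 0.2095]
ee_rot: [0.737, 0.676, 0.0, 0.001]
ft_force: [-0.1, 1.2, -0.1]
grip_width: 0.001
grasp_force: 0.0
7.85 bench [  -1.7 -135.6  209.5] yawerr -0.0043 F bench [-0.2  1.2 -0.1] tz -0.03
[270 186  43  47 395]
scene [-0.00135091  0.99999909] [74. 32. 65.] [101. 192.  65.]
[288 211   2   2   3]
side [-0.90570527  0.42390797] [71. 57. 65.] [74. 59. 65.]
```

The bar lies along the track at about 90°. I'll descend into the trough.

```bash
python3 -m jog '[{"grip":1,"slide":[0.1,0.1,3],"yaw":-0.004},{"grip":1,"slide":[0,0,3],"yaw":0},{"grip":1,"slide":[0,0,1.4],"yaw":0},{"grip":1,"slide":[0,0,0],"yaw":0},{"grip":1,"slide":[0,0,0],"yaw":0}]'; python3 s.py
python3 -m jog '[{"grip":1,"slide":[0.5,0,0],"yaw":0},{"grip":1,"slide":[0.4,0,0],"yaw":0},{"grip":1,"slide":[0.4,0,0],"yaw":0},{"grip":1,"slide":[0.4,0,0],"yaw":0},{"grip":1,"slide":[0.4,0,0],"yaw":0}]'; python3 s.py
```

```text
clock: 8.45
position: [0.4696, -0.1155, 0.1358]
ee_rot: [0.735, 0.678, 0.0, 0.0]
ft_force: [0.3, 0.4, 0.4]
grip_width: -0.002
grasp_force: 0.0
8.45 bench [   0.  -133.3  135.8] yawerr 0.0031 F bench [0.3 0.4 0.4] tz -0.02
clock: 8.95
position: [0.4708, -0.0961, 0.1354]
ee_rot: [0.735, 0.678, -0.001, 0.001]
ft_force: [-1.5, -6.6, 4.8]
grip_width: 0.002
grasp_force: 3.1
8.95 bench [  -0.3 -113.8  135.4] yawerr 0.0012 F bench [-0.9 -6.7  4.8] tz 0.12
```

```bash
for i in 1; do python3 -m jog '[{"grip":1,"slide":[0.25,0,0],"yaw":0},{"grip":1,"slide":[0.25,0,0],"yaw":0},{"grip":1,"slide":[0.25,0,0],"yaw":0},{"grip":1,"slide":[0.25,0,0],"yaw":0},{"grip":1,"slide":[0.25,0,0],"yaw":0},{"grip":1,"slide":[0.25,0,0],"yaw":0},{"grip":1,"slide":[0.25,0,0],"yaw":0},{"grip":1,"slide":[0.25,0,0],"yaw":0}]' >/dev/null; done; python3 s.py
python3 -m jog '[{"grip":1,"slide":[0.3,0,0],"yaw":0},{"grip":1,"slide":[0.3,0,0],"yaw":0},{"grip":1,"slide":[0.3,0,0],"yaw":0},{"grip":1,"slide":[0.3,0,0],"yaw":0},{"grip":1,"slide":[0.3,0,0],"yaw":0},{"grip":1,"slide":[0.3,0,0],"yaw":0},{"grip":1,"slide":[0.3,0,0],"yaw":0},{"grip":1,"slide":[0.3,0,0],"yaw":0}]' >/dev/null;python3 s.py
python3 -m jog '[{"grip":1,"slide":[0.3,0,0],"yaw":0},{"grip":1,"slide":[0.3,0,0],"yaw":0},{"grip":1,"slide":[0.3,0,0],"yaw":0},{"grip":1,"slide":[0.3,0,0],"yaw":0},{"grip":1,"slide":[0.3,0,0],"yaw":0},{"grip":1,"slide":[0.3,0,0],"yaw":0},{"grip":1,"slide":[0.3,0,0],"yaw":0},{"grip":1,"slide":[0.3,0,0],"yaw":0}]' >/dev/null;python3 s.py
```

```text
9.75 bench [ -0.4 -94.3 135.4] yawerr 0.0006 F bench [-1.3 -8.4  5.6] tz 0.05
10.55 bench [ -0.5 -70.5 135.4] yawerr 0.0003 F bench [-1.9 -8.1  6.1] tz -0.02
11.35 bench [ -0.5 -46.6 135.4] yawerr 0.0003 F bench [-1.4 -9.   7.2] tz -0.04
```

```bash

python3 -m jog '[{"grip":1,"slide":[0.3,0,0],"yaw":0},{"grip":1,"slide":[0.3,0,0],"yaw":0},{"grip":1,"slide":[0.3,0,0],"yaw":0},{"grip":1,"slide":[0.3,0,0],"yaw":0},{"grip":1,"slide":[0.3,0,0],"yaw":0},{"grip":1,"slide":[0.3,0,0],"yaw":0},{"grip":1,"slide":[0.3,0,0],"yaw":0},{"grip":1,"slide":[0.3,0,0],"yaw":0}]' >/dev/null;python3 s.py
python3 -m jog '[{"grip":1,"slide":[0.3,0,0],"yaw":0},{"grip":1,"slide":[0.3,0,0],"yaw":0},{"grip":1,"slide":[0.2,0,0],"yaw":0},{"grip":1,"slide":[0.2,0,0],"yaw":0},{"grip":1,"slide":[0.2,0,0],"yaw":0},{"grip":1,"slide":[0.2,0,0],"yaw":0},{"grip":1,"slide":[0.2,0,0],"yaw":0},{"grip":1,"slide":[0.2,0,0],"yaw":0}]' >/dev/null;python3 s.py
python3 -m jog '[{"grip":1,"slide":[0.2,0,0],"yaw":0},{"grip":1,"slide":[0.2,0,0],"yaw":0},{"grip":1,"slide":[0.2,0,0],"yaw":0},{"grip":1,"slide":[0.2,0,0],"yaw":0}]' >/dev/null;python3 s.py
```

```text
12.15 bench [ -0.6 -22.6 135.3] yawerr 0.0003 F bench [-1.8 -8.8  7.6] tz -0.03
12.95 bench [ -0.6  -4.6 135.3] yawerr 0.0003 F bench [-1.6 -7.9  7.2] tz -0.01
13.35 bench [ -0.7   3.4 135.3] yawerr 0.0003 F bench [-0.7 -9.3  7.3] tz 0.07
```

```bash
cat >chk.py <<'E'
from s import *
import sys;sys.exit(int(-(-s*f[0]+c*f[1])>11.3))
E
python3 -m jog '[{"grip":1,"slide":[0.15,0,0],"yaw":0},{"grip":1,"slide":[0.15,0,0],"yaw":0},{"grip":1,"slide":[0.15,0,0],"yaw":0}]' >/dev/null; python3 chk.py &&
python3 -m jog '[{"grip":1,"slide":[0.15,0,0],"yaw":0},{"grip":1,"slide":[0.15,0,0],"yaw":0},{"grip":1,"slide":[0.15,0,0],"yaw":0}]' >/dev/null; python3 chk.py &&
python3 -m jog '[{"grip":1,"slide":[0.15,0,0],"yaw":0},{"grip":1,"slide":[0.15,0,0],"yaw":0},{"grip":1,"slide":[0.15,0,0],"yaw":0}]' >/dev/null; python3 chk.py &&
python3 -m jog '[{"grip":1,"slide":[0.15,0,0],"yaw":0},{"grip":1,"slide":[0.15,0,0],"yaw":0},{"grip":1,"slide":[0.15,0,0],"yaw":0}]' >/dev/null; python3 chk.py &&
python3 -m jog '[{"grip":1,"slide":[0.15,0,0],"yaw":0},{"grip":1,"slide":[0.15,0,0],"yaw":0},{"grip":1,"slide":[0.15,0,0],"yaw":0}]' >/dev/null; python3 chk.py
```

```text
13.65 bench [ -0.7   7.9 135.2] yawerr 0.0004 F bench [-1.3 -9.   7. ] tz 0.03
13.95 bench [ -0.7  12.4 135.2] yawerr 0.0004 F bench [-2.9 -8.9  7.5] tz 0.05
14.25 bench [ -0.7  16.9 135.2] yawerr 0.0004 F bench [-2.2 -8.6  7.3] tz 0.04
14.55 bench [ -0.7  21.5 135.2] yawerr 0.0004 F bench [-2.1 -8.7  7.1] tz 0.02
14.85 bench [ -0.7  25.9 135.2] yawerr 0.0003 F bench [-2.3 -8.5  6.3] tz -0.0
```

```bash

python3 -m jog '[{"grip":1,"slide":[0.15,0,0],"yaw":0},{"grip":1,"slide":[0.15,0,0],"yaw":0},{"grip":1,"slide":[0.15,0,0],"yaw":0}]' >/dev/null; python3 chk.py &&
python3 -m jog '[{"grip":1,"slide":[0.15,0,0],"yaw":0},{"grip":1,"slide":[0.15,0,0],"yaw":0},{"grip":1,"slide":[0.15,0,0],"yaw":0}]' >/dev/null; python3 chk.py &&
python3 -m jog '[{"grip":1,"slide":[0.15,0,0],"yaw":0},{"grip":1,"slide":[0.15,0,0],"yaw":0},{"grip":1,"slide":[0.15,0,0],"yaw":0}]' >/dev/null; python3 chk.py &&
python3 -m jog '[{"grip":1,"slide":[0.15,0,0],"yaw":0},{"grip":1,"slide":[0.15,0,0],"yaw":0},{"grip":1,"slide":[0.15,0,0],"yaw":0}]' >/dev/null; python3 chk.py &&
python3 -m jog '[{"grip":1,"slide":[0.15,0,0],"yaw":0},{"grip":1,"slide":[0.15,0,0],"yaw":0},{"grip":1,"slide":[0.15,0,0],"yaw":0}]' >/dev/null; python3 chk.py && 
python3 -m jog '[{"grip":1,"slide":[0.15,0,0],"yaw":0},{"grip":1,"slide":[0.15,0,0],"yaw":0},{"grip":1,"slide":[0.15,0,0],"yaw":0}]' >/dev/null; python3 chk.py
```

```text
15.15 bench [ -0.7  30.4 135.2] yawerr 0.0004 F bench [-1.8 -8.6  6.6] tz -0.0
15.45 bench [ -0.7  34.9 135.2] yawerr 0.0004 F bench [-2.  -7.9  6.4] tz 0.01
15.75 bench [ -0.7  39.1 135.2] yawerr 0.0002 F bench [ -2.9 -11.3   8.3] tz 0.05
16.05 bench [ -0.7  41.7 135.2] yawerr -0.0013 F bench [ -4.1 -19.4  13.8] tz 0.06
16.05 bench [ -0.7  41.7 135.2] yawerr -0.0013 F bench [ -4.1 -19.4  13.8] tz 0.06
16.05 bench [ -0.7  41.7 135.2] yawerr -0.0013 F bench [ -4.1 -19.4  13.8] tz 0.06
```

It bound, with the force rising to 19 N from 8.5 N. Backing off.

```bash

python3 -m jog '[{"grip":1,"slide":[-0.3,0,0],"yaw":0},{"grip":1,"slide":[-0.6,0,0],"yaw":0},{"grip":1,"slide":[-0.4,0,0],"yaw":0},{"grip":1,"slide":[0,0,0],"yaw":0}]' >/dev/null; python3 s.py
python3 -m jog '[{"grip":1,"slide":[-0.6,0,0],"yaw":0},{"grip":1,"slide":[-0.3,0,0],"yaw":0},{"grip":1,"slide":[-0.3,0,0],"yaw":0},{"grip":1,"slide":[-0.3,0,0],"yaw":0}]' >/dev/null; python3 s.py
python3 -m jog '[{"grip":1,"slide":[-0.3,0,0],"yaw":0},{"grip":1,"slide":[-0.3,0,0],"yaw":0},{"grip":1,"slide":[-0.3,0,0],"yaw":0},{"grip":1,"slide":[0,0,0],"yaw":0}]' >/dev/null; python3 s.py
python3 - <<'E'
from h import *
p=np.load("bench.npy")
out=[]
for c in("scene","side"):
    im=manip.camera(c);cv2.imwrite(f"pics/{c}4.png",im);k=manip.calibration(c)
    q=proj(c,b2w(p,[(0,100,0)]))
    a=proj(c,b2w(p,[(0,.1,.05)]))[0].astype(int);print(c,a)
    x,y=np.clip(a-[66,60],0,None);out.append(cv2.resize(im[y:y+120,x:x+132],None,fx=3,fy=3,interpolation=cv2.INTER_CUBIC))
    print(x,y)
im=manip.camera("wrist");cv2.imwrite("pics/w4.png",im);np.save("T4.npy",manip.calibration("wrist")["camera_from_world"])
out.append(np.zeros_like(out[0]))
cv2.imwrite("pics/c4.png",np.vstack([np.hstack(out[:2]),cv2.resize(im,(320,240)) if 0 else np.zeros((1,out[0].shape[1]*2,3),np.uint8)]))
E
```

```text
16.45 bench [ -0.9  32.1 134.8] yawerr 0.0014 F bench [-0.2 -0.3 -0.2] tz 0.04
16.85 bench [ -0.8  17.4 134.9] yawerr 0.002 F bench [ 1.1  0.6 -0.6] tz -0.01
17.25 bench [ -0.8   9.2 134.9] yawerr 0.0026 F bench [ 0.4  4.1 -1.8] tz -0.0
scene [317 195]
251 135
side [307 245]
241 185
```

View pics/c4.png

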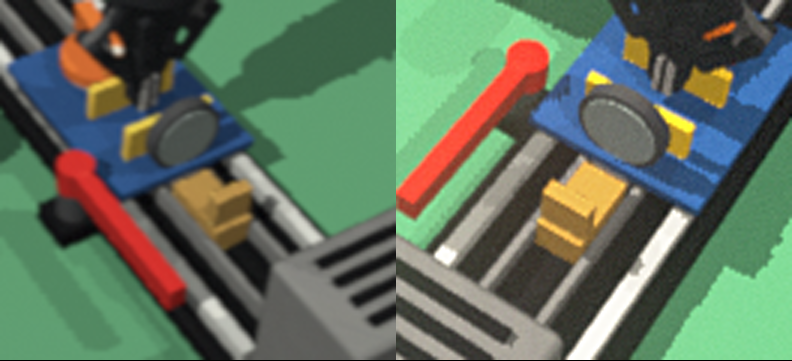

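The block is at the tight spot, and the carriage deck is still close behind it. I estimate the gap at ~5 mm, so I'll back off more and then measure from above.

```bash

python3 -m jog '[{"grip":1,"slide":[-0.3,0,0],"yaw":0},{"grip":1,"slide":[-0.3,0,0],"yaw":0},{"grip":1,"slide":[-0.3,0,0],"yaw":0},{"grip":1,"slide":[-0.3,0,0],"yaw":0},{"grip":1,"slide":[-0.15,0,0],"yaw":0},{"grip":1,"slide":[0,0,0],"yaw":0}]' >/dev/null; python3 s.py
python3 -m jog '[{"grip":1,"slide":[1.0,0,0],"yaw":0},{"grip":1,"slide":[0,0,-4],"yaw":0},{"grip":1,"slide":[0,0,-4],"yaw":0},{"grip":1,"slide":[0,0,-4],"yaw":0},{"grip":1,"slide":[0,0,-4],"yaw":0},{"grip":1,"slide":[3,0,0],"yaw":0},{"grip":0.2,"slide":[3,0,0],"yaw":0},{"grip":0.2,"slide":[0,0,0],"yaw":0}]' >/dev/null; 
python3 -m jog '[{"grip":0.2,"slide":[0,0,0],"yaw":0},{"grip":0.2,"slide":[0,0,0],"yaw":0}]' >/dev/null; python3 s.py
python3 - <<'E'
from h import *
im=manip.camera("wrist");k=manip.calibration("wrist");np.save("T5.npy",k["camera_from_world"]);cv2.imwrite("pics/w5.png",im)
E
```

```text
18.0 bench [ -0.8  -4.5 134.9] yawerr 0.0024 F bench [ 1.6  3.6 -1.7] tz 0.02
19.0 bench [ -0.9  64.2 294.7] yawerr 0.001 F bench [-0.   0.2  0.8] tz 0.0
```

View pics/w5.png

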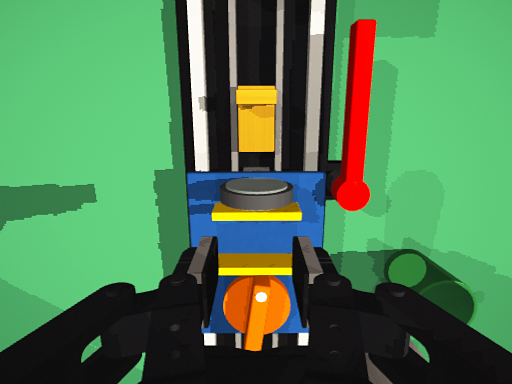

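The wrist view shows the block's rear at about row 152, the deck front at row ~171, the nose just ahead of it at (256,169), and the ring at (257,305).

```bash
python3 - <<'E'
from h import *
p=np.load("bench.npy");k=manip.calibration("wrist");k["camera_from_world"]=np.load("T5.npy")
im=cv2.imread("pics/w5.png")
print([(r,im[r,256].tolist()) for r in range(140,176)])
print([(r,im[r,225].tolist()) for r in range(168,175)])
f=lambda uv,z:np.round(w2b(p,ray(k,uv,z))*1000,1)
print("deck",f([(188,171.5),(325,171.5)],.052))
for z in(.02,.033,.046):print(z,"rear",f([(239,152),(275,152)],z),"nose",f([(256,167)],z))
print("fin",f([(236,88),(276,88),(236,103.5),(276,103.5)],.076))
print("walls",f([(250,209+3),(250,221),(250,266),(250,275)],.084))
m=(im[...,2]>180)&(im[...,1]>60)&(im[...,1]<160)&(im[...,0]<80);ys,xs=np.where(m&(np.arange(384)[:,None]>270));print(xs.min(),xs.max(),ys.min(),ys.max())
print("bar ends",f([(262,279),(255,350),(247,349),(264,349)],.096))
cv2.imwrite("pics/r5.png",cv2.resize(im[255:365,190:330],None,fx=5,fy=5,interpolation=cv2.INTER_CUBIC))
E
```

```text
[(140, [31, 191, 245]), (141, [31, 188, 244]), (142, [30, 189, 244]), (143, [30, 189, 244]), (144, [30, 188, 244]), (145, [30, 188, 244]), (146, [30, 188, 244]), (147, [31, 188, 244]), (148, [29, 188, 243]), (149, [31, 189, 244]), (150, [31, 192, 248]), (151, [30, 185, 250]), (152, [22, 8, 4]), (153, [22, 19, 19]), (154, [23, 22, 22]), (155, [23, 23, 24]), (156, [23, 23, 23]), (157, [24, 23, 24]), (158, [28, 28, 28]), (159, [29, 27, 27]), (160, [27, 27, 27]), (161, [28, 27, 29]), (162, [27, 27, 28]), (163, [27, 26, 26]), (164, [29, 27, 27]), (165, [27, 25, 27]), (166, [32, 33, 35]), (167, [67, 74, 80]), (168, [78, 88, 97]), (169, [77, 85, 95]), (170, [67, 73, 81]), (171, [65, 43, 27]), (172, [91, 48, 19]), (173, [165, 91, 36]), (174, [172, 96, 37]), (175, [178, 99, 40])]
[(168, [17, 17, 20]), (169, [14, 15, 17]), (170, [18, 17, 18]), (171, [41, 25, 15]), (172, [86, 46, 19]), (173, [159, 90, 36]), (174, [170, 95, 39])]
deck [[-65.4  67.1  52. ]
 [ 64.5  67.2  52. ]]
0.02 rear [[-18.4  81.   20. ]
 [ 18.7  81.1  20. ]] nose [[-0.9 65.4 20. ]]
0.033 rear [[-17.8  82.9  33. ]
 [ 17.9  82.9  33. ]] nose [[-0.9 67.9 33. ]]
0.046 rear [[-17.1  84.8  46. ]
 [ 17.1  84.8  46. ]] nose [[-1.  70.3 46. ]]
fin [[-17.5 141.7  76. ]
 [ 15.3 141.7  76. ]
 [-17.7 129.4  76. ]
 [ 15.5 129.4  76. ]]
walls [[ -6.3  37.4  84. ]
 [ -6.3  29.   84. ]
 [ -6.5 -15.   84. ]
 [ -6.5 -24.3  84. ]]
223 289 275 350
bar ends [[  4.4 -21.6  96. ]
 [ -1.8 -97.2  96. ]
 [ -9.5 -96.1  96. ]
 [  6.7 -96.   96. ]]
```

View pics/r5.png

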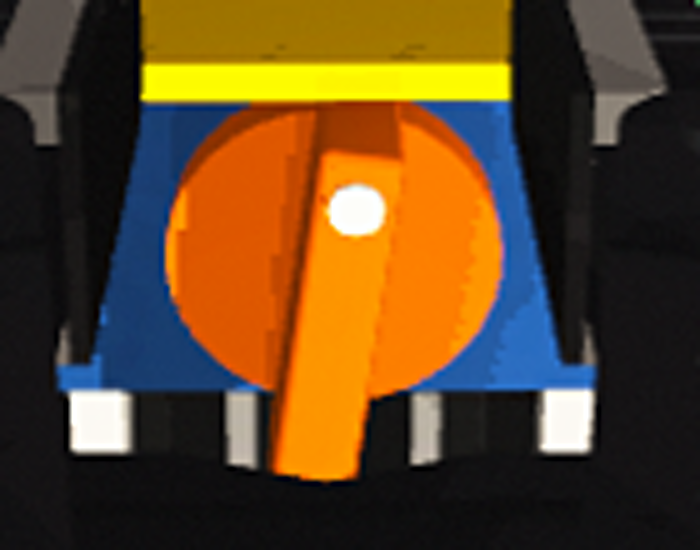

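```bash
python3 - <<'E'
from h import *
p=np.load("bench.npy");k=manip.calibration("wrist");k["camera_from_world"]=np.load("T5.npy")
f=lambda uv,z:np.round(w2b(p,ray(k,uv,z))*1000,1)
P=f([(262.4,286.4),(253.3,348)],.096);print(P,np.arctan2(*(P[0]-P[1])[:2]))
for z in(.06,.068):print(z,f([(223,305),(290.5,305),(257,275.5),(257,334.5)],z))
print("deck rear",f([(257,333)],.052),"dot",f([(261.4,297)],.096))
import s
E
```

```text
[[  4.8 -29.   96. ]
 [ -3.4 -94.9  96. ]] 0.12379466587921718
0.06 [[ -35.   -72.2   60. ]
 [  35.   -72.2   60. ]
 [   0.2  -38.1   60. ]
 [   0.3 -108.1   60. ]]
0.068 [[-3.420e+01 -6.690e+01  6.800e+01]
 [ 3.400e+01 -6.680e+01  6.800e+01]
 [ 1.000e-01 -3.370e+01  6.800e+01]
 [ 3.000e-01 -1.018e+02  6.800e+01]]
deck rear [[   0.4 -112.5   52. ]] dot [[  3.9 -39.8  96. ]]
19.05 bench [ -0.9  64.1 294.7] yawerr 0.0006 F bench [-0.3  0.   0.1] tz -0.0
```

```bash

python3 -m jog '[{"grip":0.1,"slide":[-3.3,0,0],"yaw":0},{"grip":0.1,"slide":[-3.3,0,0],"yaw":0},{"grip":0.1,"slide":[-3.3,0,0],"yaw":0},{"grip":0.1,"slide":[-3.3,0.1,0],"yaw":0},{"grip":0.1,"slide":[0,0,3.5],"yaw":0.12},{"grip":0.1,"slide":[0,0,3.5],"yaw":0},{"grip":0.1,"slide":[0,0,0],"yaw":0},{"grip":0.1,"slide":[0,0,0],"yaw":0}]'; python3 s.py
```

```text
clock: 19.85
position: [0.4754, -0.0497, 0.2255]
ee_rot: [0.774, 0.633, -0.0, -0.0]
ft_force: [-0.0, 0.7, 0.7]
grip_width: 0.449
grasp_force: 0.0
19.85 bench [  0.3 -67.2 225.5] yawerr -0.1179 F bench [-0.1  0.7  0.7] tz 0.0
```

Well aligned. Descend and close gently.

```bash

python3 -m jog '[{"grip":0.1,"slide":[0,0,3],"yaw":0},{"grip":0.1,"slide":[0,0,3],"yaw":0},{"grip":0.1,"slide":[0,0,1.9],"yaw":0},{"grip":0.1,"slide":[0,0,0],"yaw":0},{"grip":0.1,"slide":[0,0,0],"yaw":0}]'; python3 s.py
python3 -m jog '[{"grip":1,"slide":[0,0,0],"yaw":0},{"grip":1,"slide":[0,0,0],"yaw":0},{"grip":1,"slide":[0,0,0],"yaw":0},{"grip":1,"slide":[0,0,0],"yaw":0},{"grip":1,"slide":[0,0,0],"yaw":0}]' 25; python3 s.py
```

```text
clock: 20.35
position: [0.4764, -0.0495, 0.1477]
ee_rot: [0.774, 0.633, 0.001, 0.001]
ft_force: [0.6, -0.6, 1.1]
grip_width: 0.45
grasp_force: 0.0
20.35 bench [  1.4 -66.9 147.7] yawerr -0.1178 F bench [ 0.7 -0.5  1.1] tz 0.02
clock: 20.85
position: [0.4759, -0.0495, 0.1477]
ee_rot: [0.775, 0.633, 0.0, 0.001]
ft_force: [-5.6, 1.1, 13.0]
grip_width: 0.182
grasp_force: 26.7
20.85 bench [  0.9 -66.9 147.7] yawerr -0.1182 F bench [-5.7  0.6 13. ] tz -0.11
```

```bash

python3 -m jog '[{"grip":1,"slide":[-0.1,-0.04,-0.05],"yaw":0},{"grip":1,"slide":[-0.11,-0.04,-0.05],"yaw":0},{"grip":1,"slide":[0,0,0],"yaw":0}]'; python3 s.py
python3 -m jog '[{"grip":1,"slide":[0,0,0],"yaw":0.1},{"grip":1,"slide":[0,0,0],"yaw":0.1},{"grip":1,"slide":[0,0,0],"yaw":0.1},{"grip":1,"slide":[0,0,0],"yaw":0.1}]'; python3 s.py
```

```text
clock: 21.15
position: [0.4755, -0.0504, 0.1479]
ee_rot: [0.774, 0.633, 0.002, 0.001]
ft_force: [6.2, 4.7, -5.4]
grip_width: 0.18
grasp_force: 25.5
21.15 bench [  0.5 -67.9 147.9] yawerr -0.1172 F bench [ 5.8  5.2 -5.4] tz -0.05
clock: 21.55
position: [0.4756, -0.0505, 0.1479]
ee_rot: [0.885, 0.465, 0.002, 0.001]
ft_force: [6.3, 3.6, -6.6]
grip_width: 0.18
grasp_force: 25.3
21.55 bench [  0.6 -67.9 147.9] yawerr -0.521 F bench [ 6.   4.1 -6.6] tz 0.04
```

```bash

python3 -m jog '[{"grip":1,"slide":[0,0,0],"yaw":0.1},{"grip":1,"slide":[0,0,0],"yaw":0.1},{"grip":1,"slide":[0,0,0],"yaw":0.1},{"grip":1,"slide":[0,0,0],"yaw":0.1},{"grip":1,"slide":[0,0,0],"yaw":0.1},{"grip":1,"slide":[0,0,0],"yaw":0.1},{"grip":1,"slide":[0,0,0],"yaw":0.1},{"grip":1,"slide":[0,0,0],"yaw":0.1}]' >/dev/null; python3 s.py
python3 -m jog '[{"grip":1,"slide":[0,0,0],"yaw":0.06},{"grip":1,"slide":[0,0,0],"yaw":0.06},{"grip":1,"slide":[0,0,0],"yaw":0.03},{"grip":1,"slide":[0,0,0],"yaw":0}]' >/dev/null; python3 s.py
python3 -m jog '[{"grip":1,"slide":[0,0,0],"yaw":0.03},{"grip":1,"slide":[0,0,0],"yaw":0}]' >/dev/null; python3 s.py
```

```text
22.35 bench [  0.8 -68.2 147.9] yawerr -1.3212 F bench [ 8.2  3.2 -6.5] tz 0.08
22.75 bench [  0.8 -68.2 147.9] yawerr -1.4684 F bench [ 6.7  2.7 -7.8] tz -0.09
22.95 bench [  0.8 -68.3 147.9] yawerr -1.498 F bench [ 6.7  2.9 -5.7] tz 0.18
```

```bash

python3 -m jog '[{"grip":1,"slide":[0,0,0],"yaw":0.02},{"grip":1,"slide":[0,0,0],"yaw":0.01},{"grip":1,"slide":[0,0,0],"yaw":0}]' >/dev/null; python3 s.py
python3 -m jog '[{"grip":1,"slide":[0,0,0],"yaw":0.02},{"grip":1,"slide":[0,0,0],"yaw":0}]' >/dev/null; python3 s.py
```

```text
23.25 bench [  0.7 -68.2 147.9] yawerr -1.5262 F bench [ 6.6  3.4 -6.1] tz 0.76
23.45 bench [  0.6 -68.3 147.9] yawerr -1.5464 F bench [ 5.8  1.9 -3.7] tz 0.8
```

At the stop: torque has jumped to 0.8 N m. Releasing and retreating.

```bash

python3 -m jog '[{"grip":0.3,"slide":[0,0,0],"yaw":0},{"grip":0.3,"slide":[0,0,0],"yaw":0},{"grip":0.3,"slide":[0,0,0],"yaw":0},{"grip":0.3,"slide":[0,0,-2],"yaw":0},{"grip":0.3,"slide":[0,0,-4],"yaw":0},{"grip":0.3,"slide":[0,0,-4],"yaw":0},{"grip":0.3,"slide":[0,0,-4],"yaw":0},{"grip":0.3,"slide":[0,0,0],"yaw":0}]'
python3 -m jog '[{"grip":0.3,"slide":[0,0,0],"yaw":-0.14},{"grip":0.3,"slide":[0,0,0],"yaw":-0.14},{"grip":0.3,"slide":[0,0,0],"yaw":-0.14},{"grip":0.3,"slide":[0,0,0],"yaw":-0.14},{"grip":0.3,"slide":[0,0,0],"yaw":-0.14},{"grip":0.3,"slide":[0,0,0],"yaw":-0.14},{"grip":0.3,"slide":[0,0,0],"yaw":-0.14},{"grip":0.3,"slide":[0,0,0],"yaw":-0.14}]' >/dev/null
python3 -m jog '[{"grip":0.3,"slide":[0,0,0],"yaw":-0.14},{"grip":0.3,"slide":[0,0,0],"yaw":-0.14},{"grip":0.3,"slide":[0,0,0],"yaw":-0.146},{"grip":0.3,"slide":[4,0,0],"yaw":0},{"grip":0.3,"slide":[4,0,0],"yaw":0},{"grip":0.3,"slide":[4,0,0],"yaw":0},{"grip":0.3,"slide":[0,0,0],"yaw":0},{"grip":0.3,"slide":[0,0,0],"yaw":0}]' >/dev/null
python3 s.py
python3 - <<'E'
from h import *
im=manip.camera("wrist");k=manip.calibration("wrist");np.save("T6.npy",k["camera_from_world"]);cv2.imwrite("pics/w6.png",im)
p=np.load("bench.npy");f=lambda uv,z:np.round(w2b(p,ray(k,uv,z))*1000,1)
col=im[:,252:258].mean(1).astype(int)
for r in range(130,200): print(r,col[r].tolist(),f([(255,r)],.046)[0,1],f([(255,r)],.052)[0,1],end="|")
E
```

```text
clock: 24.25
position: [0.4761, -0.0513, 0.2922]
ee_rot: [1.0, -0.03, 0.004, 0.001]
ft_force: [0.8, -0.5, -0.8]
grip_width: 0.349
grasp_force: 0.0
25.85 bench [ -0.8  51.8 286.4] yawerr 0.0 F bench [ 0.4 -0.7 -0.8] tz -0.01
130 [30, 189, 244] 92.7 93.2|131 [30, 189, 243] 91.8 92.3|132 [30, 188, 243] 90.9 91.4|133 [31, 188, 243] 90.0 90.5|134 [30, 188, 243] 89.1 89.6|135 [29, 187, 243] 88.2 88.8|136 [30, 188, 243] 87.3 87.9|137 [30, 189, 244] 86.4 87.0|138 [28, 189, 247] 85.5 86.1|139 [26, 159, 231] 84.6 85.2|140 [21, 10, 4] 83.7 84.3|141 [22, 20, 19] 82.7 83.4|142 [21, 22, 21] 81.8 82.5|143 [21, 22, 22] 80.9 81.6|144 [22, 23, 22] 80.0 80.7|145 [23, 23, 23] 79.1 79.8|146 [23, 24, 23] 78.2 78.9|147 [25, 26, 25] 77.2 78.0|148 [26, 26, 25] 76.3 77.1|149 [26, 26, 26] 75.4 76.2|150 [26, 27, 26] 74.5 75.3|151 [26, 27, 26] 73.5 74.4|152 [26, 26, 26] 72.6 73.5|153 [27, 27, 26] 71.7 72.6|154 [26, 26, 26] 70.8 71.7|155 [25, 25, 25] 69.8 70.7|156 [31, 32, 33] 68.9 69.8|157 [66, 73, 80] 68.0 68.9|158 [79, 88, 98] 67.0 68.0|159 [78, 86, 96] 66.1 67.1|160 [75, 81, 91] 65.1 66.2|161 [72, 37, 10] 64.
[... 372 characters left out ...]
5 [77, 84, 81] 50.9 52.2|176 [76, 83, 81] 49.9 51.2|177 [76, 83, 80] 48.9 50.3|178 [72, 79, 76] 48.0 49.3|179 [89, 98, 95] 47.0 48.4|180 [177, 192, 185] 46.0 47.4|181 [169, 183, 178] 45.1 46.5|182 [90, 97, 94] 44.1 45.5|183 [38, 39, 41] 43.1 44.5|184 [99, 101, 105] 42.1 43.6|185 [96, 98, 102] 41.1 42.6|186 [95, 96, 101] 40.2 41.7|187 [95, 97, 102] 39.2 40.7|188 [95, 97, 102] 38.2 39.7|189 [95, 97, 102] 37.2 38.8|190 [95, 96, 101] 36.2 37.8|191 [95, 97, 101] 35.2 36.8|192 [95, 96, 102] 34.2 35.9|193 [95, 96, 101] 33.3 34.9|194 [95, 97, 102] 32.3 33.9|195 [95, 96, 101] 31.3 32.9|196 [96, 97, 101] 30.3 32.0|197 [95, 95, 100] 29.3 31.0|198 [102, 107, 112] 28.3 30.0|199 [129, 167, 177] 27.3 29.0|
```

View pics/w6.png

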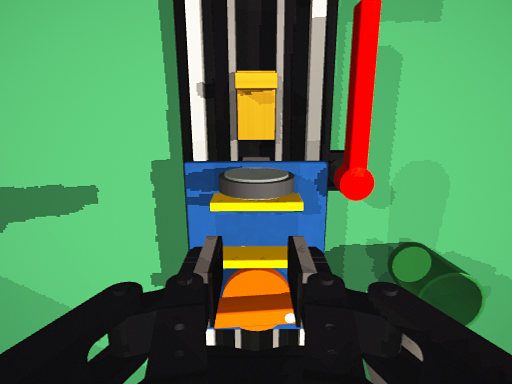

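The final view shows the gap at about 19–20 mm (block rear at row 139.5, nose and deck front at about row 161). The ring bar is across the track at its stop, and the red bar is clear.

```bash
python3 -c "
from workcell import manip
print(manip.hand_in())"
```

```text
the job is handed in; nothing more can be done
None
```

The job is handed in, after about 26 s of the 64 s. The stop bar is swung clear. The block was pushed until it bound: the push force rose from about 8.5 N to 19.4 N, slightly over the 13–18 N range but well under 30 N. The carriage is backed off to a gap of about 19–20 mm. The ring is turned clockwise until torque rose at the stop, and I didn't touch the block or the coffee things.

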